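# Hold the battery box's heavy flap open with its lever

## Task

Push the red swing stop out from under the lever, then press the yellow pad on the lever's long end all the way down onto the rubber buffer, so that its short end raises the heavy steel flap of the battery box. Finish while still holding the pad down, with the flap raised. Only touch and push with the fingertips: do not lift the lever out of its bracket, do not touch the flap itself, and leave everything else on the bench where it is.

Things in the scene. Friction and masses are not known exactly. Their poses are not given: they have to be found in the camera images.
- fixture: Aluminium base plate 100 x 320 x 8 mm, fixed to the bench. Origin: centre of its underside, on the bench top; z up, y along the lever: pad on the -y side, steel box with flap at y +75 to +152. Blue lever bracket at x 0, y 0, 104 high. Red stop's pivot at x +80, y -55. Rubber buffer, 20 across, at x 0, y -123, top at z 42, on which the lever's bar comes down.
- lever: Loose steel lever, bar 16 x 12 mm, on a brass pin lying in the bracket's open slots. Origin on the pin's axis. At rest it is tilted 0.33 rad, long end up, short end (roller 60 from the pin) under the flap's lip; its body axes are then those of the fixture, z vertical. Fully down, on the buffer, it has turned 0.66 rad. Pressing takes about 3 to 7 N before the buffer. 0.3 kg.
- lever_pad (a point): Centre of the top of the yellow pressing pad, 36 x 36 mm, on the long end of the lever: 142 mm from the pin along the bar, 14 mm above the bar's centre line. About 149 mm above the bench at rest, about 57 mm when the lever lies on the buffer.
- lever_pin (a point): Centre of the lever's brass pin, on which it turns; 90 mm above the bench when seated at the bottom of its slots, which are 19 mm deep above the pin's underside and about 12 mm wide.
- safety_stop (a joint): Angle (rad) of the red swing stop about its vertical pivot; friction holds it (about 1 N at its post), no spring. 0: the arm points along the fixture's -x, under the lever, which then cannot go down. Grows as the arm swings to the fixture's -y (pad end), counter-clockwise from above, up to 1.5. Clear of the lever from about 0.75. Starts at 0 to 0.2.
- stop_knob (a point): Centre of the top of the round red post, 12 mm across, that stands 38 mm up from the stop's arm, 36 mm from the pivot; its top is 132 mm above the bench, the arm's top 94 mm. The arm is 12 mm wide and ends 90 mm from the pivot.
- stop_pivot (a point): Centre of the pivot of the red stop's arm, top of its hub, 96 mm above the bench; does not move on the fixture.
- flap (a joint): Angle (rad) of the heavy flap: 0 shut on the box, grows as its front lip rises; about 0.38 with the lever fully down on the buffer. It falls shut when the lever is let go.
- flap_plate: The flap: dark steel plate 96 x 112 x 16 mm with a weight on top, about 2 kg, lying on the steel box, hinged along its edge at the fixture's +y end. Origin on the hinge line; the plate runs 112 along its -y to the front lip, which overhangs the box by 35. Underside 87 above the bench when shut.
- battery_9v: Bystander: black and orange 9 V block battery, 18 x 26 x 49, standing, beside the fixture (mm); loose, origin at the centre of its underside.
- small_motor: Bystander: small square stepper motor standing shaft up, 33 x 28 x 44, beside the fixture on the robot's side (mm); loose, origin at the centre of its underside.
- parts_dish: Bystander: round steel dish, 97 across, 22 high (mm); loose, origin at the centre of its underside.
- flux_bottle: Bystander: white dropper bottle with red cap, 34 across, 95 high (mm); loose, origin at the centre of its underside.
- screwdriver_b: Bystander: red precision screwdriver lying down, 147 long (mm); loose, origin at the centre of its underside.
- side_cutters: Bystander: small cutters with red grips lying down, 136 long (mm); loose, origin at the centre of its underside.
- solder_spool: Bystander: spool of solder wire with blue flanges, 76 across, 49 high (mm); loose, origin at the centre of its underside.
- tape_black: Bystander: roll of black tape lying flat, 57 across, 18 high (mm); loose, origin at the centre of its underside.

How it is judged (in metres and radians):
On the way, in this order (a step that is already met when the one before it is completed fails the run):
1. the red stop is swung out from under the lever while the flap is still shut (value of joint safety_stop above 0.7 rad and value of joint flap below 0.15 rad), for 0.1 s.
2. the lever is pressed down by the fingers and the flap is raised (value of joint flap above 0.33 rad and contact force between the fingers and lever above 1 N), for 0.2 s.
At the end, for the whole second after the job is handed in: The flap is raised to more than 0.33 rad (about 0.38 is the full travel) and still, carried by the lever (more than 2 N between them), the fingers press on the lever with more than 1 N, the lever's pin is still seated in its bracket (within 8 mm), and the red stop is swung out beyond 0.7 rad (all of step 2 and value of joint safety_stop above 0.7 rad and contact force between lever and flap_plate above 2 N and linear speed of lever below 0.03 m/s and velocity of joint flap between -0.1 and 0.1 rad/s and distance between lever_pin and fixture below 0.098 m); the arm keeps its last pose, push and grip.
It fails at once if the hand touches the flap (contact force between any of the fingers, the arm and flap_plate above 0.5 N).
It fails at once if the lever's pin is lifted out of its slots (z of lever_pin in the frame of fixture above 0.104 m).
It fails at once if a bystander is moved by more than 20 mm (distance of any of battery_9v, small_motor, parts_dish, flux_bottle, screwdriver_b, side_cutters, solder_spool, tape_black from where it was at the start of the episode above 0.02 m).
It also fails if it takes over 43 s, if anything falls off the work surface, if the arm or the gripper's body presses on something with over 40 N, if the wrist force passes 120 N, or if a joint passes its speed limit or range.

## Robot

A 6-joint arm with a two-finger parallel gripper is mounted at the origin on a cart in front of the work surface, level with it; the furniture and walls round the work are solid. World frame = base frame: x ahead of the robot, y to its left, z up, the work surface at z = 0. Lengths are in mm, angles in rad, forces in N, time in s.
With the tool pointing down it reaches from about 300 to 850 mm from the base axis. Payload 5.4 kg.
Tool frame: the origin (TCP) lies between the finger pads; the fingertips stand 8 mm ahead of it and the grasp point (between the pads) lies 11 mm behind it; z points along the fingers, y is the direction in which the jaws open and shut (so a half turn about z gives the same grasp; the last joint's range is limited). The gripper opens to 85 mm and grips with 20 to 120 N. Pads are 22 mm wide; open, the fingers measure 114 mm over their backs; the gripper's body (76 mm by 85 mm) begins 54 mm behind the grasp point. The pads swing forward as they close: fully open they stand 13 mm farther back than shut.
Start: joints at [-1.534, 0.158, 1.597, -0, 1.386, -0.21], TCP at [140.451, -557.566, 239.299] pointing down, gripper open.
Joint ranges: [-2.91, 2.91], [-0.94, 2.29], [0.18, 2.7], [-1.29, 4.43], [0.17, 2.64], [-3, 3]. Speed limits (rad/s): [2.57, 2.57, 3.14, 3.14, 3.14, 3.14].

## Interface

Orientations are given as [roll, pitch, yaw] about the fixed x, y, z axes, in that order (R = Rz(yaw) Ry(pitch) Rx(roll)).
In Python, from rig import manip gives the robot as it stands.
- The arm moves only by the tool play_rows, never from a script. Its argument "deltas" is a list of rows, each a list of 5 numbers: the opening, from 0 (shut) to 1 (fully open), then the shift along the tool's x, y, z in m, then the turn about the tool's z in rad. A call has 1 to 8 rows; each row shifts and turns the commanded pose from where the row before left it, along the tool's axes as they then stand; what a row does not reach is not made up. A row lasts 1/12 s, in which the tool goes at most 41.7 mm and 7.16 degrees, less where a joint would pass 70% of its speed; a pose out of reach is approached as far as the arm can. A call with a gripper value outside its range is refused whole. The fingers move at their own pace and stop on an object; the grip force is fixed at half the most. Time passes only in rows, so rows that do not move let the fingers close. It gives the time, the measured TCP pose, the force and the opening at its end, in the units of the state.
- manip.sense(): the state, without advancing time (a new reading comes with each control period).
- manip.snapshot(name): name is "scene" or "side" or "wrist"; returns a dict with "pixels" (400x640x3 uint8, red, green, blue), "camera_matrix" (3x3 intrinsics, pixels), "R" (3x3) and "t" (3): a world point X has camera coordinates R X + t. Camera axes: x right, y down, z forward; pixel columns grow to the right and rows downward; lengths in mm; the calibration is good to about 2 mm. The wrist camera is an equidistant fisheye: a pixel r from the principal point sees the ray r / f radians off the axis. A picture is of the moment at which its call begins. There is no depth.
- manip.hand_in(): hands the job in, once; it reports no verdict.
The state is a dict: "time_s": time; "joint_pos": joint angles; "dq": joint speeds; "joint_torque": joint torques, N m; "tcp_pos": TCP position; "tcp_rot": TCP orientation; "contact_force": force on the tool from outside, world axes, zero at the start; "moment": the same for the moment, N m; "opening": opening from 0.0 (shut) to 1.0 (fully open).
Only numpy, scipy, OpenCV 4.12 (cv2) and the standard library are available. Lean on these libraries where they do the work, as an engineer would, in place of code of your own. Each camera call takes 0.05 s, during which the arm holds its last target.

## Working session

There is one attempt and no reset: what is moved stays moved. The work goes in short steps, Python scripts to look and compute and a tool call to move; the robot and the scene stay as the last step left them, time stands still between calls to the robot, and variables do not carry over. Pictures are saved under pics/ and viewed, and the job is handed in when it is done.

Besides the shell and the picture viewer there is one more tool, called after "Call:" in YAML: its name, and indented under it one key for each argument. play_rows: Moves the arm, as the interface text tells. Its arguments: {"type":"object","properties":{"deltas":{"type":"array"}},"required":["deltas"]}

```bash
ls; mkdir -p pics
cat > h.py <<'E'
import numpy as np, cv2, pickle
from rig import manip
def shot(n,f):
    s=manip.snapshot(n); cv2.imwrite(f'pics/{f}.png',np.array(s['pixels'])[:,:,::-1]); 
    pickle.dump({k:np.array(v) for k,v in s.items() if k in('pixels','camera_matrix','R','t')},open(f'pics/{f}.pkl','wb')); return s
def load(f): return pickle.load(open(f'pics/{f}.pkl','rb'))
def proj(s,X):
    c=s['R']@np.array(X,float)+s['t']; p=s['camera_matrix']@c; return p[:2]/p[2]
def ray(s,uv):
    d=np.linalg.inv(s['camera_matrix'])@np.array([uv[0],uv[1],1.0]); d=s['R'].T@d; return -s['R'].T@s['t'], d/np.linalg.norm(d)
def onplane(s,uv,z):
    o,d=ray(s,uv); return o+d*(z-o[2])/d[2]
def tri(s1,u1,s2,u2):
    o1,d1=ray(s1,u1);o2,d2=ray(s2,u2)
    A=np.stack([d1,-d2],1); x=np.linalg.lstsq(A,o2-o1,rcond=None)[0]
    p,q=o1+d1*x[0],o2+d2*x[1]; return (p+q)/2,np.linalg.norm(p-q)
E
python3 - <<'E'
from h import *
for n in('scene','side','wrist'):
    s=shot(n,n+'0'); print(n,s['camera_matrix'],(-s['R'].T@s['t']).round())
print(manip.sense())
E
```

```text
pics
scene [[370.88312777   0.         317.44055384]
 [  0.         370.88312777 205.2546015 ]
 [  0.           0.           1.        ]] [-205.  675. 1313.]
side [[436.13352132   0.         325.49034901]
 [  0.         436.13352132 200.32451288]
 [  0.           0.           1.        ]] [   19. -1145.   867.]
wrist [[309.70691629   0.         314.24660399]
 [  0.         309.70691629 205.55108211]
 [  0.           0.           1.        ]] [ 209. -540.  373.]
{'time_s': 0.15, 'joint_pos': array([-1.53410886e+00,  1.58904415e-01,  1.59795068e+00,  5.25992434e-06,
        1.38619094e+00, -2.10101211e-01]), 'dq': array([ 5.07618706e-04, -3.53475559e-03, -3.64474833e-03,  3.76370956e-04,
       -7.86497042e-04,  5.08907294e-05]), 'joint_torque': array([ 1.23448176e-04, -3.96377385e+01, -3.31784356e+01, -2.35485777e-04,
        5.49930512e-03, -1.94394772e-05]), 'tcp_pos': array([ 140.43084854, -557.12202587,  238.53913519]), 'tcp_rot': array([-3.14017231e+00, -3.08170316e-04,  2.46787495e-01]), 'contact_force': array([ 0.72957853, -0.03895731, -0.29951978]), 'moment': array([ 0.05320605,  0.00036227, -0.00208999]), 'opening': 1.001474741395206}
```

View pics/scene0.png

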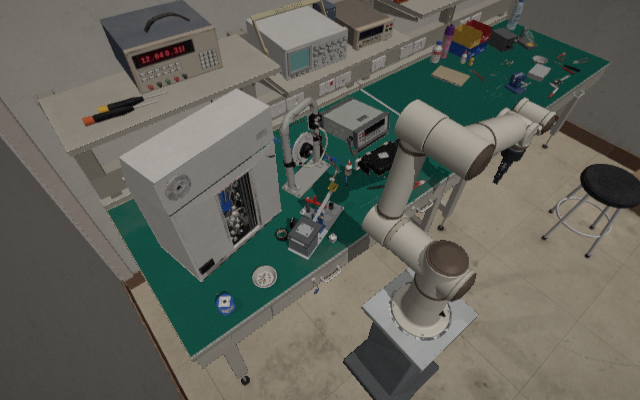

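View pics/side0.png

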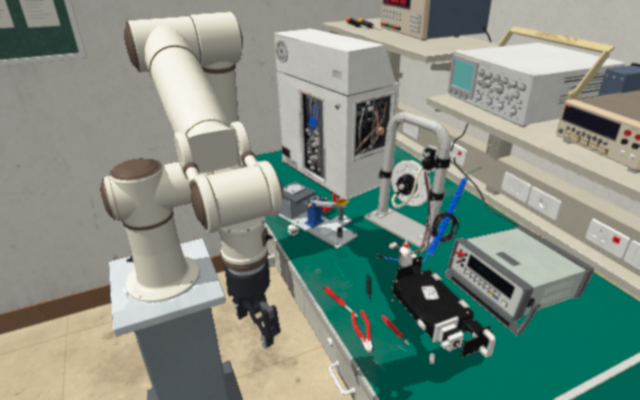

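View pics/wrist0.png

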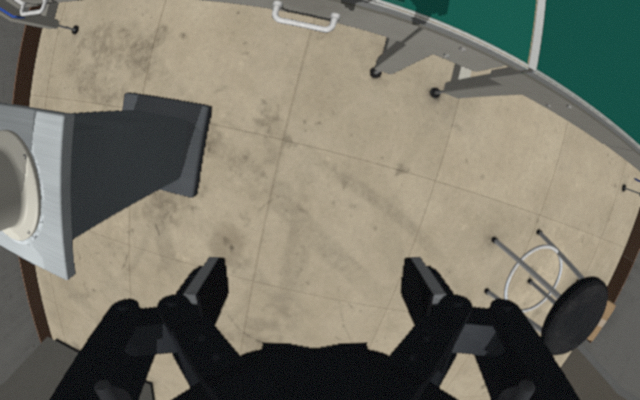

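Run:
```python
from h import *
a=load('scene0')['pixels'][165:305,230:410]; cv2.imwrite('pics/z1.png',cv2.resize(a[:,:,::-1],(720,560),interpolation=cv2.INTER_CUBIC))
a=load('side0')['pixels'][165:265,260:380]; cv2.imwrite('pics/z2.png',cv2.resize(a[:,:,::-1],(720,600),interpolation=cv2.INTER_CUBIC))
```

```text
(no output)
```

View pics/z1.png

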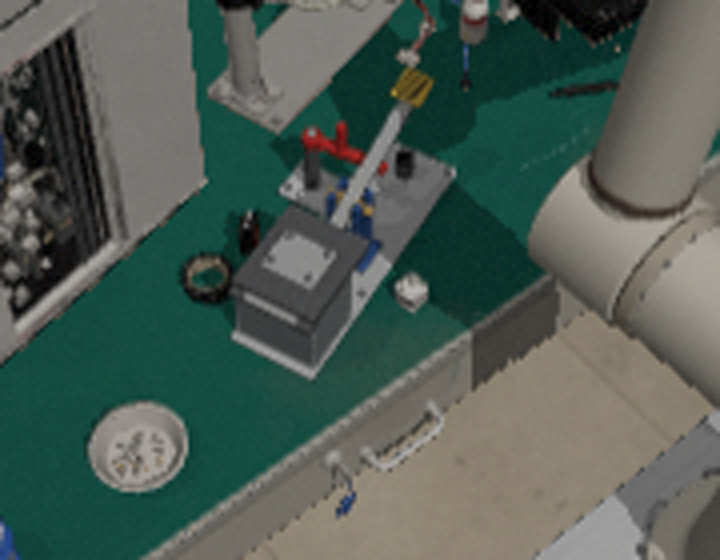

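View pics/z2.png

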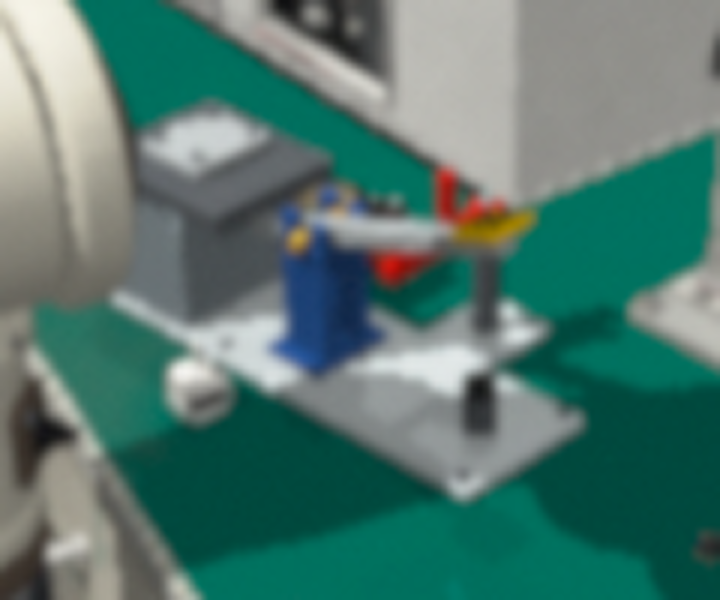

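Run:
```python
from h import *
a=load('scene0'); b=load('side0')
def zs(u,v): return ((u+.5)/4-.5+230,(v+.5)/4-.5+165)
def zd(u,v): return ((u+.5)/6-.5+260,(v+.5)/6-.5+165)
print('pad',onplane(a,zs(412,88),149),onplane(b,zd(495,226),149),tri(a,zs(412,88),b,zd(495,226)))
print('knob',onplane(a,zs(341,125),132),onplane(b,zd(446,172),132),tri(a,zs(341,125),b,zd(446,172)))
print('hub',onplane(a,zs(313,134),96))
print('buffer',onplane(a,zs(404,157),42),onplane(b,zd(481,379),42))
for n,p in dict(BR=(455,172),BL=(235,338),BB=(312,376)).items(): print(n,onplane(a,zs(*p),8))
for n,p in dict(BR=(585,420),F=(465,498)).items(): print(n,onplane(b,zd(*p),8))
print('motor',onplane(a,zs(411,285),44),'battery',onplane(a,zs(250,215),49))
```

```text
pad [571.91108155 -53.44887522 149.        ] [573.85597348 -65.40816803 149.        ] (array([577.04597017, -57.50442396, 143.17894399]), np.float64(2.0779367850673442))
knob [589.58795733  28.80638136 132.        ] [589.34188951  26.55680142 132.        ] (array([590.21797139,  28.25921281, 130.96321481]), np.float64(0.11265046845824232))
hub [622.55536459  40.85476886  96.        ]
buffer [569.7585944  -45.94331817  42.        ] [572.83449104 -51.90335906  42.        ]
BR [537.60702486 -96.30951503   8.        ]
BL [513.10272199 230.03449203   8.        ]
BB [427.32565824 195.68134585   8.        ]
BR [630.29531187 -70.38480227   8.        ]
F [ 535.4732951 -107.1578272    8.       ]
motor [432.09618883  61.15048358  44.        ] battery [606.39634964 139.66321787  49.        ]
```

Run:
```python
from h import *
a=load('scene0'); b=load('side0')
def zs(u,v): return ((u+.5)/4-.5+230,(v+.5)/4-.5+165)
print('machine corner',onplane(a,zs(205,185),0)); print('stand base',[onplane(a,zs(*p),5).round() for p in((280,130),(208,95),(400,5))])
# arch near leg top/camera heads
print('stand near leg foot',onplane(a,zs(262,95),10), 'side',onplane(b,(381,212),10))
print('arch top right tri',tri(a,(316,102),b,(440,125)), tri(a,(291,118),b,(392,125)))
print('bench edge',onplane(a,zs(475,340),0),onplane(a,zs(150,560),0))
print('bottle',onplane(b,(405,265),0))
th=.35;O=np.array([528,65.5])
def W(x,y): return O+np.array([x*np.cos(th)-y*np.sin(th),x*np.sin(th)+y*np.cos(th)])
for n,p in dict(pad=(0,-130,149),piv=(80,-55,96),buf=(0,-123,42),c1=(-50,-160,8),c2=(50,160,8),c3=(-50,160,8),knob=(44,-55,132)).items():
    w=[*W(*p[:2]),p[2]]; print(n,np.round(w),proj(a,w).round(1),proj(b,w).round(1), ((proj(a,w)-[230,165])*4).round(),((proj(b,w)-[260,165])*6).round())
```

```text
machine corner [703.86445715 133.34351274   0.        ]
stand base [array([713.,  20.,   5.]), array([810.,  54.,   5.]), array([ 784., -223.,    5.])]
stand near leg foot [766.25845563   5.9212675   10.        ] side [778.64839555  16.7532036   10.        ]
arch top right tri (array([ 836.77119001, -168.84829026,  390.96346221]), np.float64(25.948824132229475)) (array([791.10712921, -14.91102305, 372.22590055]), np.float64(33.57820693593513))
bench edge [359.41148118  32.7289652    0.        ] [368.30705835 434.58209046   0.        ]
bottle [ 690.93798941 -271.943376      0.        ]
pad [573. -57. 149.] [333.1 186.2] [340.5 201.1] [412.  85.] [483. 217.]
piv [622.  41.  96.] [307.9 198.2] [340.4 198.3] [312. 133.] [483. 200.]
buf [570. -50.  42.] [331.3 203.4] [338.8 227.7] [405. 154.] [473. 376.]
c1 [ 536. -102.    8.] [344.6 207.3] [336.5 246.7] [458. 169.] [459. 490.]
c2 [520. 233.   8.] [286.8 248.4] [294.7 201.5] [227. 334.] [208. 219.]
c3 [426. 199.   8.] [307.2 259.2] [274.7 211.3] [309. 377.] [ 88. 278.]
knob [588.  29. 132.] [315.1 196.1] [333.3 193. ] [340. 124.] [440. 168.]
```

Call:
play_rows:
  deltas:
    - [0, 0, 0, 0, -0.103]
    - [0, 0.02, -0.01, 0, 0]
    - [0, 0.03, -0.015, 0, 0]
    - [0, 0.03, -0.015, 0, 0]
    - [0, 0.03, -0.015, 0, 0]
    - [0, 0.03, -0.015, 0, 0]
    - [0, 0.03, -0.015, 0, 0]
    - [0, 0.03, -0.015, 0, 0]

```text
time_s: 0.82
tcp_pos: [294.8, -393.6, 239.0]
tcp_rot: [-3.141, -0.0, 0.349]
contact_force: [0.9, -0.8, 0.1]
opening: 0.001
```

Call:
play_rows:
  deltas:
    - [0, 0.03, -0.015, 0, 0]
    - [0, 0.03, -0.015, 0, 0]
    - [0, 0.03, -0.015, 0, 0]
    - [0, 0.03, -0.015, 0, 0]
    - [0, 0.03, -0.015, 0, 0]
    - [0, 0.03, -0.015, 0, 0]
    - [0, 0.03, -0.015, 0, 0]
    - [0, 0.03, -0.015, 0, 0]

```text
time_s: 1.48
tcp_pos: [479.2, -198.5, 239.1]
tcp_rot: [-3.141, 0.0, 0.35]
contact_force: [-0.6, -0.9, 0.5]
opening: -0.001
```

Call:
play_rows:
  deltas:
    - [0, 0.03, -0.022, 0, 0]
    - [0, 0.03, -0.022, 0, 0]
    - [0, 0.03, -0.022, 0, 0]
    - [0, 0.025, -0.02, 0, 0]
    - [0, 0, 0, 0, 0]
    - [0, 0, 0, 0, 0]

```text
time_s: 1.98
tcp_pos: [557.2, -78.5, 238.8]
tcp_rot: [-3.141, 0.001, 0.353]
contact_force: [-0.1, -0.5, -0.4]
opening: -0.002
```

Run:
```python
from h import *
s=shot('wrist','w1'); print(manip.sense()['tcp_pos'],(-s['R'].T@s['t']))
a=np.array(s['pixels']);cv2.imwrite('pics/w1z.png',cv2.resize(a[:,:,::-1],(800,500),interpolation=cv2.INTER_CUBIC))
```

```text
[556.78323233 -79.6009944  238.84251978] [623.64158027 -53.51337965 372.85765694]
```

View pics/w1z.png

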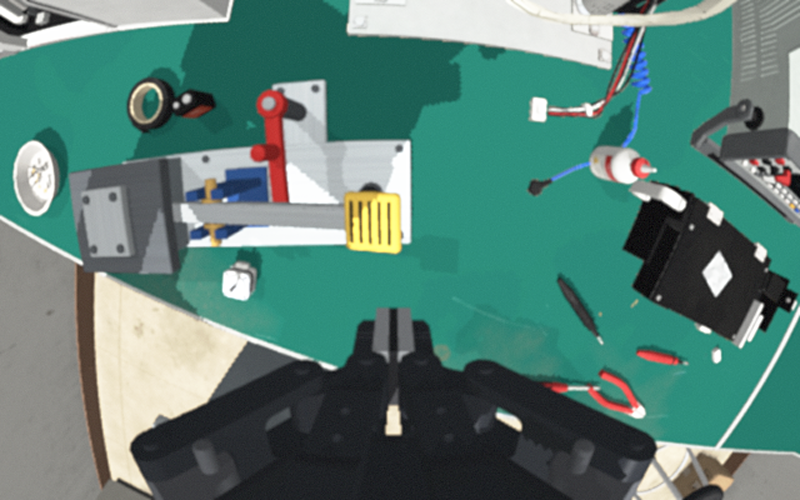

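The wrist view shows the whole fixture: yellow pad at about (372,222) in the 1.25x picture, knob top (260,153), hub (271,103). Next I measure the pad and the red parts from the fisheye rays.

```bash
cat >> h.py <<'E'
def fray(s,uv):
    K=s['camera_matrix']; x=(uv[0]-K[0,2])/K[0,0]; y=(uv[1]-K[1,2])/K[1,1]; r=np.hypot(x,y)
    d=np.array([np.sin(r)*x/r,np.sin(r)*y/r,np.cos(r)]); return -s['R'].T@s['t'], s['R'].T@d
def fplane(s,uv,z):
    o,d=fray(s,uv); return o+d*(z-o[2])/d[2]
E
python3 - <<'E'
from h import *
s=load('w1'); hsv=cv2.cvtColor(s['pixels'],cv2.COLOR_RGB2HSV)
m=cv2.inRange(hsv,(20,120,100),(35,255,255)); m=cv2.morphologyEx(m,cv2.MORPH_CLOSE,np.ones((7,7))); n,l,st,c=cv2.connectedComponentsWithStats(m); i=1+np.argmax(st[1:,4]); print(st[i],c[i]); 
q=lambda u,v:(u/1.25,v/1.25)
r=cv2.minAreaRect(np.argwhere(l==i)[:,::-1].astype(np.float32)); print(r)
for p in cv2.boxPoints(r): print(fplane(s,p,149).round(1))
print('pad',fplane(s,r[0],149))
piv=fplane(s,q(271,103),96);kn=fplane(s,q(260,153),132);te=fplane(s,q(281,202),94)
print('piv',piv,'knob',kn,'armend',te)
for n,p in dict(a=(411,243),b=(411,140)).items(): print(n,fplane(s,q(*p),8))
d=(kn-piv)[:2];print(np.linalg.norm(d),np.degrees(np.arctan2(d[1],d[0]))); d=(te-piv)[:2];print(np.linalg.norm(d),np.degrees(np.arctan2(d[1],d[0])))
for n,p in dict(boltpin1=(207,183),boltpin2=(207,234)).items(): print(n,fplane(s,q(*p),90))
print('flap lip corners',fplane(s,q(178,158),103),fplane(s,q(178,272),103))
E
```

```text
[ 276  153   45   50 2038] [298.17664377 176.90578999]
((298.0, 177.5), (49.0, 44.0), 90.0)
[588.3 -36.7 149. ]
[599.1 -66.8 149. ]
[564.5 -79.7 149. ]
[553.  -48.5 149. ]
pad [576.50428329 -57.94244383 149.        ]
piv [624.10830529  40.73429357  96.        ] knob [591.35773729  25.21229152 132.        ] armend [556.19019354  10.77803377  94.        ]
a [ 539.9545151  -102.95564892    8.        ]
b [632.80895847 -67.91308911   8.        ]
36.24268550415601 -154.641572705031
74.23104071725261 -156.19943269686567
boltpin1 [550.23910424  75.9479016   90.        ]
boltpin2 [509.79009075  65.77976575  90.        ]
flap lip corners [564.84182039 100.60431559 103.        ] [474.00338119  80.3885113  103.        ]
```

Call:
play_rows:
  deltas:
    - [0, 0.019, -0.027, 0, 0]
    - [0, 0.019, -0.027, 0, 0]
    - [0, 0.018, -0.028, 0, 0]
    - [0, 0.018, -0.028, 0, 0]
    - [0, 0, 0, 0.03, 0]
    - [0, 0, 0, 0.03, 0]
    - [0, 0, 0, 0, 0]
    - [0, 0, 0, 0, 0]

```text
time_s: 2.7
tcp_pos: [587.2, 47.7, 177.7]
tcp_rot: [-3.14, 0.004, 0.348]
contact_force: [0.3, -0.6, 1.1]
opening: -0.0
```

```bash
cat >> h.py <<'E'
def fx(p,th=.355,O=(530.8,64.3)):
    d=np.array(p[:2])-O; return np.array([d[0]*np.cos(th)+d[1]*np.sin(th),-d[0]*np.sin(th)+d[1]*np.cos(th)]).round(1)
E
python3 - <<'E'
from h import *
s=shot('wrist','w2'); t=manip.sense()['tcp_pos'];print(t,fx(t))
a=np.array(s['pixels']);cv2.imwrite('pics/w2z.png',cv2.resize(a[:,:,::-1],(800,500),interpolation=cv2.INTER_CUBIC))
E
```

```text
[588.72087296  47.5573149  179.9214022 ] [ 48.5 -35.8]
```

View pics/w2z.png

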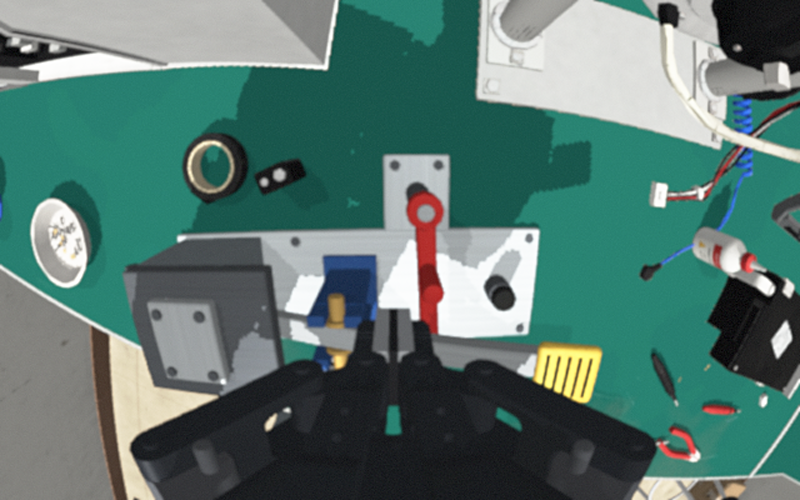

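Call:
play_rows:
  deltas:
    - [0, 0, -0.005, 0.01, 0]
    - [0, 0, 0, 0.02, 0]
    - [0, 0, 0, 0.02, 0]
    - [0, 0, 0, 0.018, 0]
    - [0, 0, 0, 0, 0]
    - [0, 0, 0, 0, 0]

```text
time_s: 3.25
tcp_pos: [587.1, 53.3, 111.7]
tcp_rot: [-3.141, 0.0, 0.349]
contact_force: [-0.2, 0.1, 0.5]
opening: 0.001
```

Run:
```python
from h import *
s=shot('wrist','w3'); t=manip.sense();print(t['tcp_pos'],fx(t['tcp_pos']),t['contact_force'])
a=np.array(s['pixels']);cv2.imwrite('pics/w3z.png',cv2.resize(a[:,:,::-1],(800,500),interpolation=cv2.INTER_CUBIC))
```

```text
[588.04567699  53.2431299  112.91285038] [ 49.8 -30.3] [-0.19384546  0.18711887  0.23751777]
```

View pics/w3z.png

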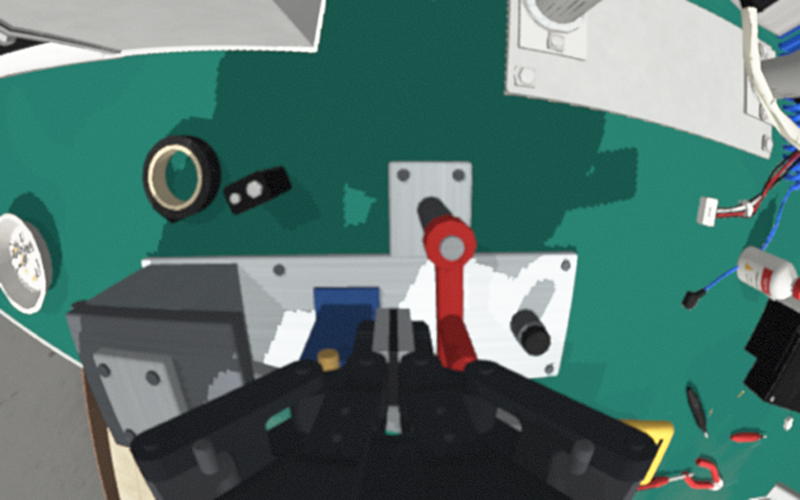

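Call:
play_rows:
  deltas:
    - [0, -0.002, 0.01, 0, 0]
    - [0, -0.002, 0.01, 0, 0]
    - [0, 0.001, 0.01, 0, 0]
    - [0, 0.001, 0.01, 0, 0]
    - [0, 0.004, 0.007, 0, 0]
    - [0, 0.002, 0.007, 0, 0]
    - [0, 0, 0, 0, 0]
    - [0, 0, 0, 0, 0]

```text
time_s: 3.97
tcp_pos: [609.8, 3.5, 111.3]
tcp_rot: [3.141, -0.0, 0.349]
contact_force: [0.0, 0.6, 0.2]
opening: -0.0
```

Run:
```python
from h import *
s=shot('wrist','w4'); t=manip.sense();print(t['tcp_pos'],fx(t['tcp_pos']),t['contact_force'])
a=np.array(s['pixels']);cv2.imwrite('pics/w4z.png',cv2.resize(a[:,:,::-1],(800,500),interpolation=cv2.INTER_CUBIC))
```

```text
[609.52431006   3.93871297 111.24431164] [ 52.8 -84. ] [0.17524458 1.1270841  0.52730151]
```

View pics/w4z.png

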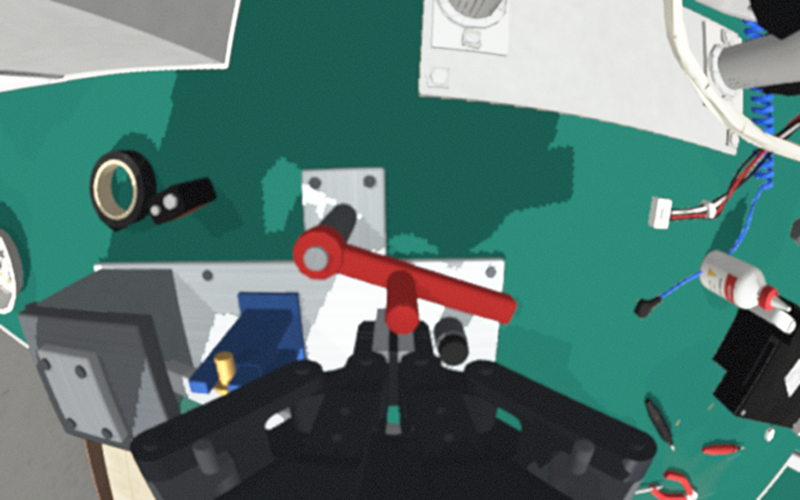

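The stop's arm now points nearly along the fixture's -y (about 1.3 rad): hub at (317,257), arm end at (510,310), post at (403,315) beside the fingers. I back off, rise and go over the pad.

Call:
play_rows:
  deltas:
    - [0, -0.006, 0, 0, 0]
    - [0, 0, 0, -0.02, 0]
    - [0, 0, 0, -0.03, 0]
    - [0, 0, 0, -0.03, 0]
    - [0, -0.015, 0.017, 0, 0]
    - [0, -0.016, 0.017, 0, 0]
    - [0, -0.016, 0.017, 0, 0]
    - [0, 0, 0, 0, 0]

```text
time_s: 4.68
tcp_pos: [575.5, -64.7, 191.4]
tcp_rot: [3.14, 0.001, 0.348]
contact_force: [0.5, -0.0, -0.0]
opening: -0.0
```

Run:
```python
from h import *
s=shot('wrist','w5'); t=manip.sense();print(t['tcp_pos'],fx(t['tcp_pos']),t['contact_force'])
a=np.array(s['pixels']);cv2.imwrite('pics/w5z.png',cv2.resize(a[:,:,::-1],(800,500),interpolation=cv2.INTER_CUBIC))
```

```text
[576.11590497 -63.10482753 191.35229172] [  -1.8 -135.2] [-0.06221003  0.72682105 -0.43659737]
```

View pics/w5z.png

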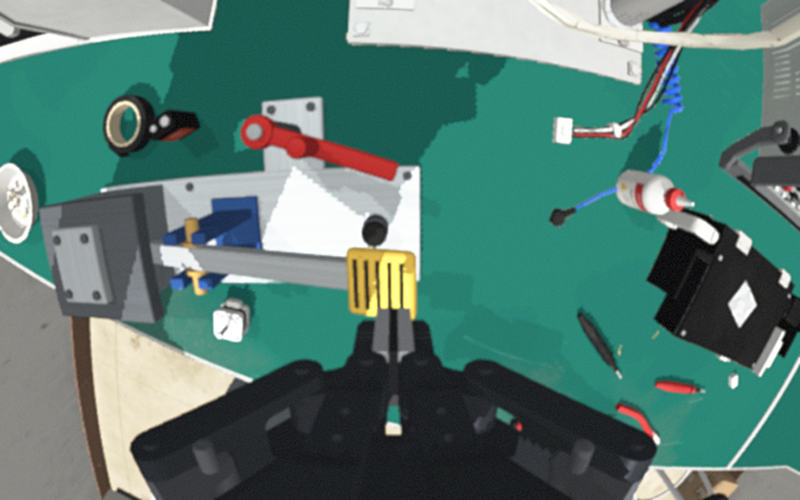

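Run:
```python
from h import *
s=load('w5'); q=lambda u,v:(u/1.25,v/1.25)
h=fplane(s,q(257,131),96); e=fplane(s,q(397,168),94); fh,fe=fx(h),fx(e); d=fe-fh; print(fh,fe,np.arctan2(-d[1],-d[0]))
for p in((349,250),(416,250),(416,317),(350,312)): print('pad corner',fx(fplane(s,q(*p),149)))
```

```text
[ 79.4 -54.4] [  53.5 -139. ] 1.2737100583873362
pad corner [  18.6 -115.4]
pad corner [  18.3 -147.2]
pad corner [ -16.8 -147.6]
pad corner [ -13.8 -114.4]
```

Call:
play_rows:
  deltas:
    - [0, 0.002, 0.002, 0.015, 0]
    - [0, 0, 0, 0.012, 0]
    - [0, 0, 0, 0.008, 0]
    - [0, 0, 0, 0.008, 0]
    - [0, 0, 0, 0.008, 0]
    - [0, 0, 0, 0.008, 0]
    - [0, 0, 0, 0.006, 0]
    - [0, 0, 0, 0, 0]

```text
time_s: 5.4
tcp_pos: [579.8, -63.1, 125.7]
tcp_rot: [3.141, -0.0, 0.35]
contact_force: [0.3, -2.0, 3.4]
opening: -0.001
```

Run:
```python
from h import *
s=shot('wrist','w6'); t=manip.sense();print(t['tcp_pos'],fx(t['tcp_pos']),t['contact_force'])
a=np.array(s['pixels']);cv2.imwrite('pics/w6z.png',cv2.resize(a[:,:,::-1],(800,500),interpolation=cv2.INTER_CUBIC))
```

```text
[579.89522087 -63.00938806 126.21137782] [   1.8 -136.4] [ 1.37182962 -1.53210138  2.65689399]
```

View pics/w6z.png

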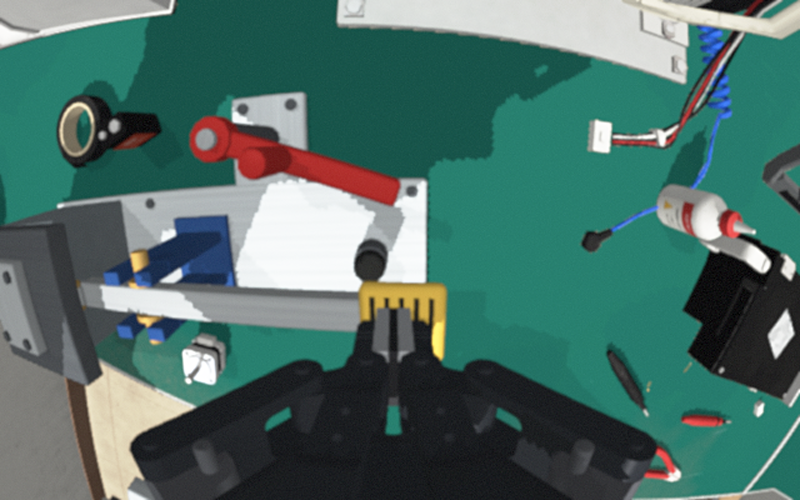

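The pad is going down with about 3 N, with the fingertips on it near (393,315) and the pin still in its slots. I keep pressing.

Call:
play_rows:
  deltas:
    - [0, 0, 0, 0.008, 0]
    - [0, 0, 0, 0.008, 0]
    - [0, 0, 0, 0.008, 0]
    - [0, 0, 0, 0.008, 0]
    - [0, 0, 0, 0.008, 0]
    - [0, 0, 0, 0.006, 0]
    - [0, 0, 0, 0.004, 0]
    - [0, 0, 0, 0, 0]

```text
time_s: 6.12
tcp_pos: [579.3, -62.8, 75.6]
tcp_rot: [-3.141, 0.001, 0.35]
contact_force: [1.3, -1.5, 1.7]
opening: 0.005
```

Call:
play_rows:
  deltas:
    - [0, 0, 0, 0.003, 0]
    - [0, 0, 0, 0.003, 0]
    - [0, 0, 0, 0, 0]

```text
time_s: 6.37
tcp_pos: [579.6, -62.3, 70.9]
tcp_rot: [-3.14, -0.0, 0.35]
contact_force: [-1.6, 2.1, 7.3]
opening: 0.001
```

Call:
play_rows:
  deltas:
    - [0, 0, 0, 0.002, 0]
    - [0, 0, 0, 0.002, 0]
    - [0, 0, 0, 0, 0]
    - [0, 0, 0, 0, 0]

```text
time_s: 6.7
tcp_pos: [580.0, -62.2, 70.1]
tcp_rot: [-3.14, 0.0, 0.351]
contact_force: [-10.6, 4.0, 28.4]
opening: -0.0
```

Run:
```python
from h import *
t=manip.sense();print(t['tcp_pos'],fx(t['tcp_pos']),t['contact_force'])
```

```text
[579.96209978 -62.23780442  70.10091602] [   2.1 -135.7] [-10.63864467   4.02446877  28.37406498]
```

Run:
```python
from h import *
s=shot('wrist','w7'); shot('side','s7'); shot('scene','c7')
a=np.array(s['pixels']);cv2.imwrite('pics/w7z.png',cv2.resize(a[:,:,::-1],(800,500),interpolation=cv2.INTER_CUBIC))
a=load('side'[:1]+'7')['pixels'][140:265,230:380]; cv2.imwrite('pics/s7z.png',cv2.resize(a[:,:,::-1],(720,600),interpolation=cv2.INTER_CUBIC))
```

```text
(no output)
```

View pics/w7z.png

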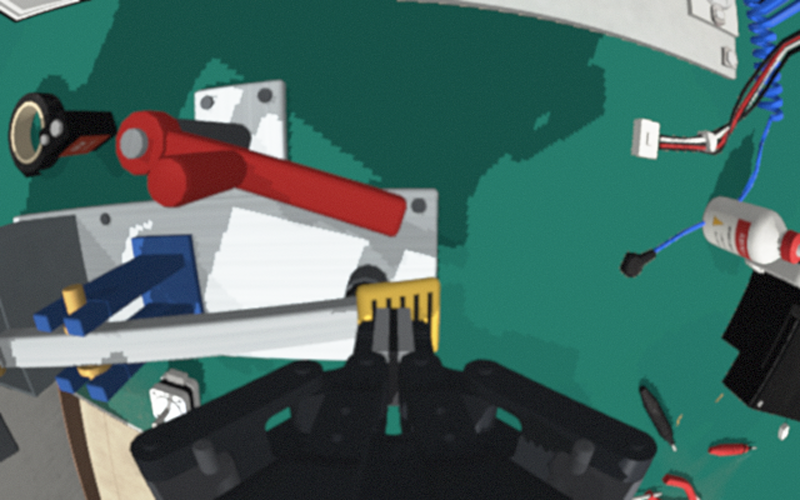

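View pics/s7z.png

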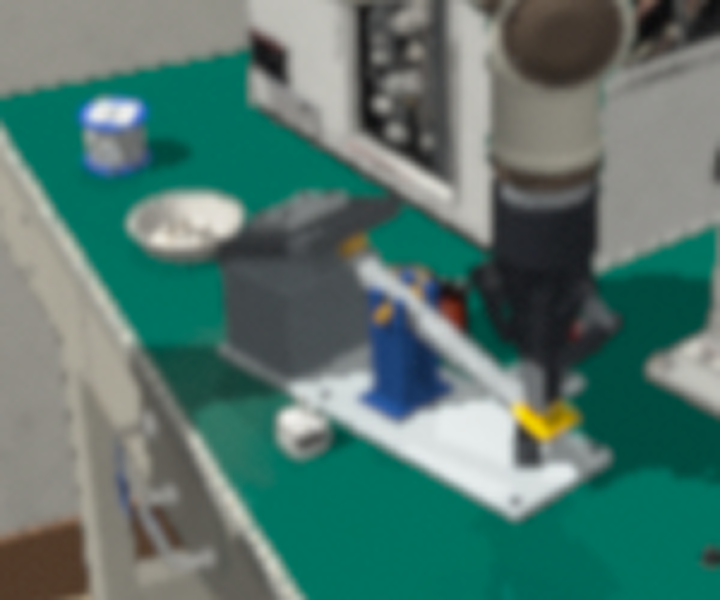

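The side view shows the pad down on the buffer at (545,418), the flap raised at (350,225) and the pin seated. I hold for half a second to check it is still.

Call:
play_rows:
  deltas:
    - [0, 0, 0, 0, 0]
    - [0, 0, 0, 0, 0]
    - [0, 0, 0, 0, 0]
    - [0, 0, 0, 0, 0]
    - [0, 0, 0, 0, 0]
    - [0, 0, 0, 0, 0]

```text
time_s: 7.35
tcp_pos: [580.0, -62.2, 70.1]
tcp_rot: [-3.14, 0.0, 0.351]
contact_force: [-10.7, 3.7, 28.8]
opening: 0.0
```

Run:
```python
from h import *
t=manip.sense();print(t['time_s'],t['tcp_pos'],t['contact_force'],abs(t['dq']).max())
s=load('w7'); q=lambda u,v:(u/1.25,v/1.25)
fh,fe=fx(fplane(s,q(133,143),96)),fx(fplane(s,q(400,215),94)); d=fe-fh; print('stop',fh,fe,np.arctan2(-d[1],-d[0]))
b=load('s7'); hsv=cv2.cvtColor(b['pixels'],cv2.COLOR_RGB2HSV); m=cv2.inRange(hsv,(20,150,120),(35,255,255)); m[:215]=0;m[240:]=0;m[:,:330]=0;m[:,355:]=0
c=np.argwhere(m).mean(0)[::-1]; print(c,fx(onplane(b,c,57)),'exp y -139')
```

```text
7.35 [579.97349927 -62.21876317  70.1026249 ] [-10.68633705   3.74798948  28.75624619] 0.0025784315218533495
stop [ 79.4 -51.5] [  52.6 -137.5] 1.2687061602393819
[343.24137931 227.39655172] [  -7.8 -145.7] exp y -139
```

```bash
python3 -c "
from rig import manip
print(manip.hand_in())"
```

```text
the job is handed in; nothing more can be done
None
```

I pushed the red stop out with the closed fingertips. I then pressed the yellow pad down onto the buffer and handed the job in at 7.35 s, still holding it down. The hand-in reports no verdict, so these are my own last checks:

- **Stop:** it stood at about 1.27 rad in the wrist view; it has to be beyond 0.7.
- **Lever and flap:** the side view showed the lever on the buffer, the flap raised and the pin seated. I judged these by eye and did not measure the flap angle or the pin height.
- **Hold:** the TCP stood still at z 70.1 mm, close to the 69 mm I expected with the lever fully down. The vertical force was steady at about 29 N.
- **Bystanders:** none looked displaced in the pictures, but I did not measure them.

Two readings disagreed:

- **Sideways force:** there was a steady sideways force of about 11 N that I did not fully explain. It is probably friction at the pad, since no other contact showed in the views.
- **Pad position:** the side camera placed the pad about 7 to 10 mm away from where it should be. That is more than its stated 2 mm calibration, though it was off the same way before the press, so I relied on the wrist camera.

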